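# Put the capacitors away by size

## Robot

A 6-joint arm with a two-finger parallel gripper is mounted at the origin on the work surface. World frame = base frame: x ahead of the robot, y to its left, z up, the work surface at z = 0. Lengths are in m, angles in rad, forces in N, time in s.
With the tool pointing down it reaches from about 0.35 to 0.85 m from the base axis. Payload 8.1 kg.
Tool frame: the origin (TCP) lies between the finger pads; the fingertips stand 17 mm ahead of it and the grasp point (between the pads) lies 2 mm behind it (robot.finger_overhang is the distance from the TCP to the fingertips, in m); z points along the fingers, y is the direction in which the jaws open and shut (so a half turn about z gives the same grasp; the last joint's range is limited). The gripper opens to 93 mm and grips with 3 to 60 N. Pads are 15 mm wide; open, the fingers measure 128 mm over their backs; the gripper's body (75 mm by 188 mm) begins 65 mm behind the grasp point.
Start: joints at [-1.284, 0.13, 1.488, -0, 1.523, -0.085], TCP at [0.218, -0.559, 0.236] pointing down, gripper open.
Joint ranges: [-2.96, 2.96], [-0.89, 2.26], [0.02, 2.5], [-1.34, 4.48], [0, 2.73], [-2.66, 2.66]. Speed limits (rad/s): [2.39, 2.39, 2.79, 3.14, 3.14, 3.14].

## Interface

Orientations are given as a rotation vector (axis times angle).
In Python, from rig import robot gives the robot as it stands.
- The arm moves only by the shell command python3 -m handwheel 'ROWS' [FORCE]. ROWS is JSON, a list of rows, each a list of 5 numbers: the shift along the world's x, y, z in mm, then the turn about the world's z in degrees, then the gripper's target within -1 to 1 (fully open at 1, half-way at 0, shut at -1). A call has 1 to 5 rows; each row is the pose to reach, as a shift and turn from the pose measured when the call began; what a row does not reach only later rows make up. A row lasts 1/12 s, in which the tool goes at most 41.7 mm and 7.16 degrees, less where a joint would pass 70% of its speed; a pose out of reach is approached as far as the arm can. A call with a gripper value outside its range is refused whole. The fingers move at their own pace and stop on an object; FORCE is the grip in N (left out, the last holds). Time passes only in rows, so rows that repeat a pose let the fingers close. It gives the time, the measured TCP pose, the force and the opening at its end, in the units of the state.
- robot.observe(): the state, without advancing time (a new reading comes with each control period).
- robot.read_camera(name): name is "side" or "top"; returns the picture (420x560x3 uint8, red, green, blue); there is no depth.
- robot.camera_info(name): a dict with "intrinsics" (3x3 intrinsics, pixels), "xyz" and "rotation" of the camera in the world. Camera axes: x right, y down, z forward; pixel columns grow to the right and rows downward; lengths in m; the calibration is good to about 2 mm. A picture is of the moment at which its call begins. camera_info takes no time and is no camera call.
- robot.finish_job(): hands the job in, once; it reports no verdict.
The state is a dict: "t": time; "joint_positions": joint angles; "qvel": joint speeds; "effort": joint torques, N m; "tcp_pos": TCP position; "eef_rot": TCP orientation; "force": force on the tool from outside, world axes, zero at the start; "moment": the same for the moment, N m; "opening": finger opening in m.
Only numpy, scipy, OpenCV 4.12 (cv2) and the standard library are available. Lean on these libraries where they do the work, as an engineer would, in place of code of your own. Each camera call takes 0.05 s, during which the arm holds its last target. There are 200 camera calls.

## Task

Put the four round blue capacitors away in the square grey trays, one to a tray by size: the largest capacitor in the largest tray, and so on down to the smallest in the smallest, in that order from largest to smallest. Set each one down upright, flat on its tray's floor, without dropping it or knocking any over, and leave the transformer and the ring-shaped choke where they are.

Things in the scene. Friction and masses are not known exactly. Their poses are not given: they have to be found in the camera images.
- cap_xl: The largest of four capacitors: an upright blue-sleeved cylinder, diameter 56 mm, body 74 mm tall with two small terminals 4 mm high on its flat top, about 240 g, loose, standing on the bench. Origin: centre of its underside; z is its axis, up.
- cap_l: The second largest of four capacitors: an upright blue-sleeved cylinder, diameter 44 mm, body 64 mm tall with two small terminals 4 mm high on its flat top, about 140 g, loose, standing on the bench. Origin: centre of its underside; z is its axis, up.
- cap_m: The second smallest of four capacitors: an upright blue-sleeved cylinder, diameter 33 mm, body 56 mm tall with two small terminals 4 mm high on its flat top, about 80 g, loose, standing on the bench. Origin: centre of its underside; z is its axis, up.
- cap_s: The smallest of four capacitors: an upright blue-sleeved cylinder, diameter 24 mm, body 50 mm tall with two small terminals 4 mm high on its flat top, about 40 g, loose, standing on the bench. Origin: centre of its underside; z is its axis, up.
- tray_xl: The largest of four square grey trays, for the largest capacitor: 84 mm inside, 90 mm outside, walls 3 mm thick with their rim 10 mm above the bench, floor 3 mm thick; it is stuck to the bench. Origin: centre of its underside, on the bench; x and y run along its sides, z up.
- tray_l: The second largest of four square grey trays, for the second largest capacitor: 70 mm inside, 76 mm outside, walls 3 mm thick with their rim 10 mm above the bench, floor 3 mm thick; it is stuck to the bench. Origin: centre of its underside, on the bench; x and y run along its sides, z up.
- tray_m: The second smallest of four square grey trays, for the second smallest capacitor: 58 mm inside, 64 mm outside, walls 3 mm thick with their rim 10 mm above the bench, floor 3 mm thick; it is stuck to the bench. Origin: centre of its underside, on the bench; x and y run along its sides, z up.
- tray_s: The smallest of four square grey trays, for the smallest capacitor: 48 mm inside, 54 mm outside, walls 3 mm thick with their rim 10 mm above the bench, floor 3 mm thick; it is stuck to the bench. Origin: centre of its underside, on the bench; x and y run along its sides, z up.
- transformer: Bystander: a small transformer, a dark steel block 50 mm (its x) by 40 mm, 48 mm tall, with a copper winding bulging to 56 mm along its y; loose. Origin: centre of its underside, z up.
- choke: Bystander: a copper-coloured ring-shaped choke lying flat, 58 mm across, 24 mm hole, 24 mm tall; loose. Origin: centre of its underside, z up.
Not all that is in view belongs to the job. What is shaped like the cap_s but orange is not meant.

How it is judged:
By the outcome, as a careful person would: the job done as asked, in the order asked, and still so for the second after the job is handed in, with the robot touching nothing.
It also fails if it takes over 86 s, if anything falls off the work surface, if the arm or the gripper's body presses on something with over 40 N, if the wrist force passes 120 N, or if a joint passes its speed limit or range.

## Working session

There is one attempt and no reset: what is moved stays moved. The work goes in short steps, Python scripts to look and compute and a shell command to move; the robot and the scene stay as the last step left them, time stands still between calls to the robot, and variables do not carry over. Pictures are saved under pics/ and viewed, about 12 in all and at most 16, crops included, and the job is handed in when it is done.

```bash
ls; mkdir -p pics; python3 - <<'E'
from rig import robot
import cv2
for n in("top","side"):
    cv2.imwrite(f"pics/{n}0.png",robot.read_camera(n)[:,:,::-1])
    print(n,robot.camera_info(n))
print(robot.observe(),robot.finger_overhang)
E
```

```text
pics
top {'intrinsics': array([[417.30112869,   0.        , 279.89930837],
       [  0.        , 417.30112869, 213.24544104],
       [  0.        ,   0.        ,   1.        ]]), 'xyz': array([0.47357405, 0.00514546, 0.92567959]), 'rotation': array([-2.21068332,  2.18486401, -0.05902739])}
side {'intrinsics': array([[381.4537142 ,   0.        , 274.2438816 ],
       [  0.        , 381.4537142 , 207.92204395],
       [  0.        ,   0.        ,   1.        ]]), 'xyz': array([ 0.44430633, -0.63101816,  0.51207606]), 'rotation': array([-2.1970834 ,  0.13059328, -0.08295979])}
{'t': 0.1, 'joint_positions': array([-1.28439510e+00,  1.31077686e-01,  1.48916841e+00, -4.98091094e-05,
        1.52300435e+00, -8.53602412e-02]), 'qvel': array([ 0.001272  , -0.00190131, -0.00295672,  0.00164446,  0.00068252,
        0.00088915]), 'effort': array([ 1.86669458e-03, -5.61340570e+01, -4.93096626e+01,  7.71010900e-02,
        2.91282905e-02, -8.32071419e-05]), 'tcp_pos': array([ 0.21784225, -0.55853349,  0.23469816]), 'eef_rot': array([-3.08585831e+00, -5.80304362e-01,  3.38896684e-04]), 'force': array([0.19412444, 0.39873105, 0.61383534]), 'moment': array([ 0.01781324, -0.00106727, -0.0067581 ]), 'opening': 0.09288571562281225} 0.017
```

View pics/top0.png

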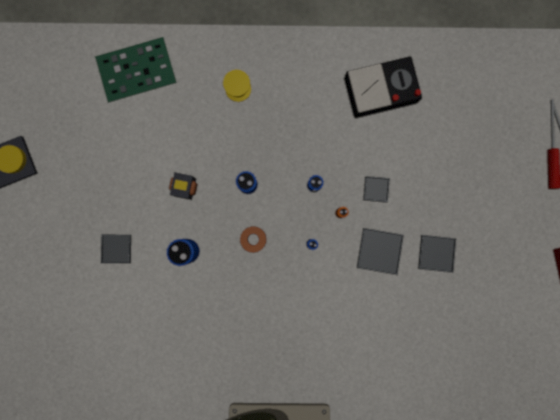

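View pics/side0.png

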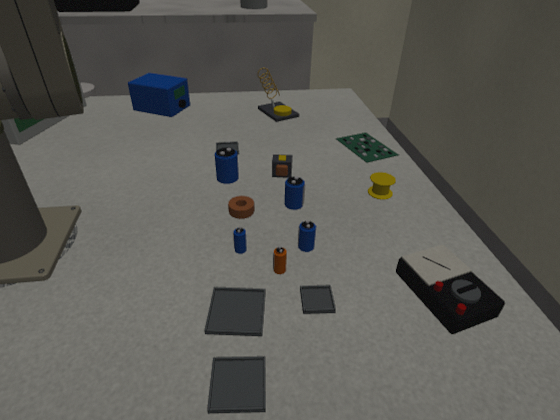

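The top view shows the blue capacitors at (182,252) xl, (247,182) l, (315,184) m and (312,244) s. The orange look-alike at (342,212) is to be left alone. The trays are at (380,251) xl, (437,254) l, (116,249) m and (376,189) s. In the side view the same caps are at about (227,165), (294,193), (307,236) and (240,240), with orange at (280,260).

The caps could be confused with:
- the orange cap at (342,212), wrong colour
- the yellow spool at (237,85)
- the blue box at side (160,93), which is off the job

I'll measure now.

```bash
cat > h.py <<'E'
from rig import robot
import cv2, numpy as np
from scipy.spatial.transform import Rotation as R
def cam(n):
    c=robot.camera_info(n); return c["intrinsics"],np.array(c["xyz"]),R.from_rotvec(c["rotation"]).as_matrix()
def ray(n,p,z):
    K,t,M=cam(n); d=M@np.linalg.solve(K,[p[0],p[1],1]); return (t+d*(z-t[2])/d[2])[:2]
def proj(n,P):
    K,t,M=cam(n); q=K@(M.T@(np.array(P)-t)); return q[:2]/q[2]
def mask(im,kind):
    h,s,v=cv2.split(cv2.cvtColor(im,cv2.COLOR_RGB2HSV)); 
    if kind=="blue": m=(h>100)&(h<130)&(s>120)&(v>25)
    if kind=="tray": m=(v<95)&(s<70)
    return m.astype(np.uint8)*255
def contours(m,lo):
    return [c for c in cv2.findContours(m,cv2.RETR_EXTERNAL,cv2.CHAIN_APPROX_NONE)[0] if cv2.contourArea(c)>lo]
E
python3 - <<'E'
from h import *
im={n:cv2.imread(f"pics/{n}0.png")[:,:,::-1].copy() for n in("top","side")}
for n in im:
    print(n,"BLUE")
    for c in contours(mask(im[n],"blue"),40):
        print(cv2.boundingRect(c),cv2.contourArea(c))
    print("TRAY")
    for c in contours(mask(im[n],"tray"),250):
        if cv2.contourArea(c)<9000:
            r=cv2.minAreaRect(c); b=cv2.boxPoints(r)
            w=np.array([ray(n,p,.01) for p in b])
            print(np.round(r[0],1),np.round(r[1],1),"xy",w.mean(0).round(4),"sides",np.linalg.norm(w[1]-w[0]).round(4),np.linalg.norm(w[2]-w[1]).round(4),"ang",np.degrees(np.arctan2(*(w[1]-w[0])[::-1])).round(1))
t=im["top"]
a=cv2.resize(t[150:280,90:290],None,fx=4,fy=4,interpolation=2)[:,:,::-1]
b=cv2.resize(t[150:280,290:470],None,fx=4,fy=4,interpolation=2)[:,:,::-1]
cv2.imwrite("pics/cropa.png",np.clip(a*1.8,0,255));cv2.imwrite("pics/cropb.png",np.clip(b*1.8,0,255))
E
```

```text
top BLUE
(167, 239, 32, 26) 597.5
(308, 176, 15, 14) 51.0
(236, 172, 21, 21) 303.0
TRAY
[276.5 410.5] [ 17. 103.] xy [0.0956 0.0044] sides 0.2213 0.0357 ang -89.4
[179.  252.5] [19. 18.] xy [0.431  0.2215] sides 0.0393 0.0414 ang -89.3
[436.6 253.3] [36.2 35.2] xy [ 0.4359 -0.3421] sides 0.077 0.0794 ang -5.5
[115.5 248.5] [29. 31.] xy [0.4382 0.3603] sides 0.0677 0.0632 ang -89.3
[379.7 250.9] [42.1 41.4] xy [ 0.4396 -0.2173] sides 0.0906 0.0923 ang -9.4
[375.9 188.9] [25.4 25. ] xy [ 0.5758 -0.2089] sides 0.0554 0.0562 ang -5.1
[183.3 186. ] [26.9 24.5] xy [0.5772 0.2155] sides 0.0541 0.0593 ang -9.9
[ 11.4 161.1] [42.5 41.2] xy [0.6277 0.5954] sides 0.09 0.0955 ang -67.0
[382.4  87.1] [49.  72.5] xy [ 0.8043 -0.2236] sides 0.1632 0.1109 ang -75.0
[135.2  69.4] [48.9 72.1] xy [0.8374 0.3289] sides 0.1608 0.1117 ang -72.9
side BLUE
(234, 229, 12, 24) 205.0
(299, 223, 17, 29) 324.5
(285, 180, 19, 29) 397.5
(215, 151, 23, 32) 540.5
(128, 73, 62, 44) 2021.0
TRAY
[236.  384.5] [57. 58.] xy [ 0.4333 -0.3455] sides 0.0844 0.0813 ang -6.7
[234.6 311. ] [59.7 48.2] xy [ 0.4365 -0.22  ] sides 0.0987 0.1041 ang 89.5
[317.5 299. ] [28. 35.] xy [ 0.5765 -0.213 ] sides 0.0615 0.0612 ang -6.5
[447.8 287.8] [111.   60.8] xy [ 0.8098 -0.2023] sides 0.176 0.2169 ang 39.2
[287. 169.] [30. 30.] xy [0.5914 0.2252] sides 0.0835 0.1557 ang -5.9
[277.9 111.5] [40.6 19.4] xy [0.6171 0.6187] sides 0.1705 0.2404 ang 71.8[ WARN:0@0.234] global loadsave.cpp:1063 imwrite_ Unsupported depth image for selected encoder is fallbacked to CV_8U.
```

View pics/cropa.png

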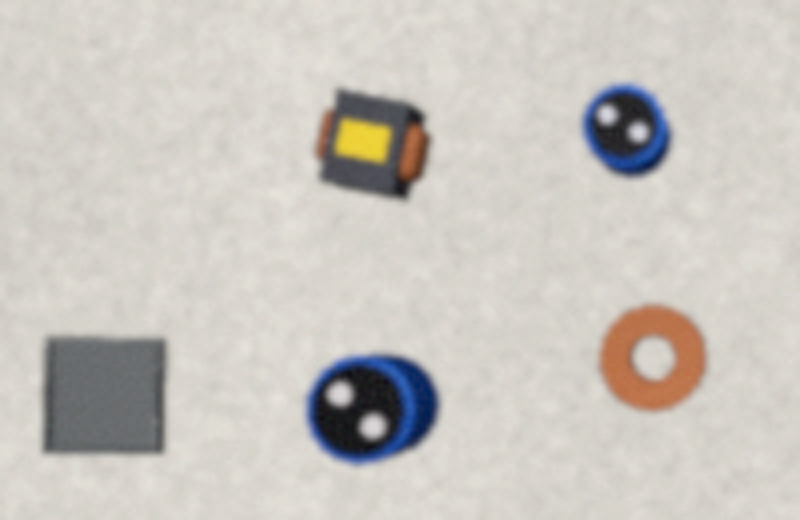

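View pics/cropb.png

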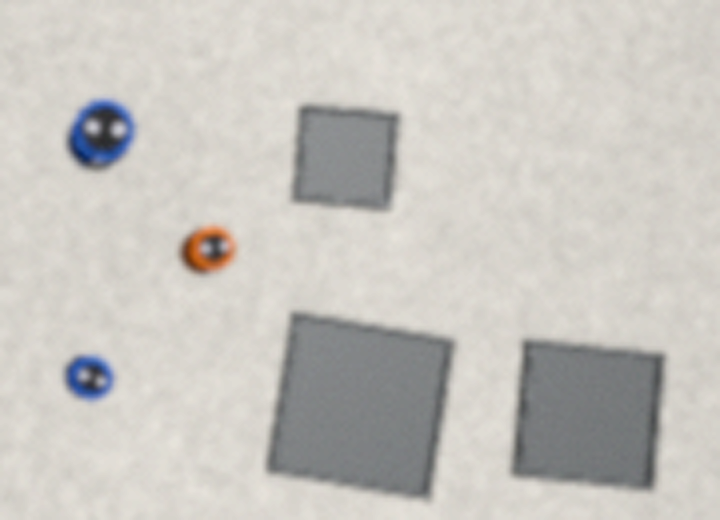

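The crops show the terminal pairs on the tops. Their midpoints give each cap's axis: xl (179,252), l (246,181), m (317,182), s (313,244). The orange cap is between m, s and the trays, at (342,212). I'll turn these into positions and check them against the side view.

```bash
python3 - <<'E'
from h import *
caps=dict(xl=((356.5,410),90,.074,(215,151,23,32)),l=((623,124),90,.064,(285,180,19,29)),m=((107,128),290,.056,(299,223,17,29)),s=((92,378),290,.05,(234,229,12,24)))
P={}
for k,((u,v),o,h,b) in caps.items():
    p=ray("top",(u/4-.375+o,v/4-.375+150),h+.004); P[k]=p
    c=proj("side",(*p,h/2)); 
    print(k,p.round(4),"side pred mid",c.round(1),"bbox mid",b[0]+b[2]/2-.5,b[1]+b[3]/2-.5, "reach",np.hypot(*p).round(3))
print("orange",ray("top",(210/4+290,247/4+150),.054).round(3),"choke",ray("top",(653/4+90,357/4+150),.024).round(3),"trafo",ray("top",(365/4+90,143/4+150),.048).round(3))
s=robot.observe(); M=R.from_rotvec(s["eef_rot"]).as_matrix(); print("jaw y axis",M[:,1].round(3), "z",M[:,2].round(3))
E
```

```text
xl [0.4349 0.206 ] side pred mid [226.4 165.8] bbox mid 226.0 166.5 reach 0.481
l [0.5832 0.0744] side pred mid [293.8 193.2] bbox mid 294.0 194.0 reach 0.588
m [ 0.5839 -0.073 ] side pred mid [306.6 236.6] bbox mid 307.0 237.0 reach 0.588
s [ 0.4537 -0.0667] side pred mid [239.8 240.5] bbox mid 239.5 240.5 reach 0.459
orange [ 0.522 -0.129] choke [0.462 0.059] trafo [0.573 0.211]
jaw y axis [ 0.363 -0.932 -0.002] z [-0.001  0.002 -1.   ]
```

Both views agree to within 1 px. Keeping the current jaw direction clears every neighbour. I'll start with cap_xl.

```bash

python3 -m handwheel '[[90,170,0,0,1],[90,170,0,0,1],[90,170,0,0,1],[90,170,0,0,1],[90,170,0,0,1]]' 20
python3 -m handwheel '[[90,170,0,0,1],[90,170,0,0,1],[90,170,0,0,1],[90,170,0,0,1],[90,170,0,0,1]]'
python3 -m handwheel '[[20,190,0,0,1],[20,190,0,0,1],[20,190,0,0,1],[20,190,0,0,1],[20,190,0,0,1]]'
python3 -m handwheel '[[10,190,0,0,1],[10,190,0,0,1],[10,190,0,0,1],[10,190,0,0,1],[10,190,0,0,1]]'
```

```text
t: 0.52
tcp_pos: [0.3089, -0.3853, 0.2341]
eef_rot: [-3.084, -0.582, -0.0]
force: [-0.0, -0.3, -1.0]
opening: 0.0929
t: 0.93
tcp_pos: [0.3996, -0.2122, 0.2338]
eef_rot: [-3.083, -0.583, -0.001]
force: [0.0, -0.7, -0.5]
opening: 0.0926
t: 1.35
tcp_pos: [0.4192, -0.019, 0.2336]
eef_rot: [-3.081, -0.585, -0.001]
force: [0.2, -0.4, 0.0]
opening: 0.093
t: 1.77
tcp_pos: [0.4284, 0.1743, 0.2333]
eef_rot: [-3.08, -0.587, -0.001]
force: [0.1, -0.5, -1.1]
opening: 0.0931
```

```bash

python3 -m handwheel '[[3,16,-30,0,1],[6,31,-60,0,1],[6,31,-90,0,1],[6,31,-100,0,1],[6,31,-100,0,1]]'
python3 - <<'E'
from h import *
cv2.imwrite("pics/a1.png",np.hstack([cv2.resize(robot.read_camera("side")[90:230,150:350],None,fx=4,fy=4)])[:,:,::-1])
print(robot.observe()["tcp_pos"])
E
```

```text
t: 2.18
tcp_pos: [0.4317, 0.2045, 0.1298]
eef_rot: [-3.081, -0.588, 0.01]
force: [-0.4, 0.2, -0.4]
opening: 0.0929
[0.43323778 0.20474414 0.13229901]
```

View pics/a1.png

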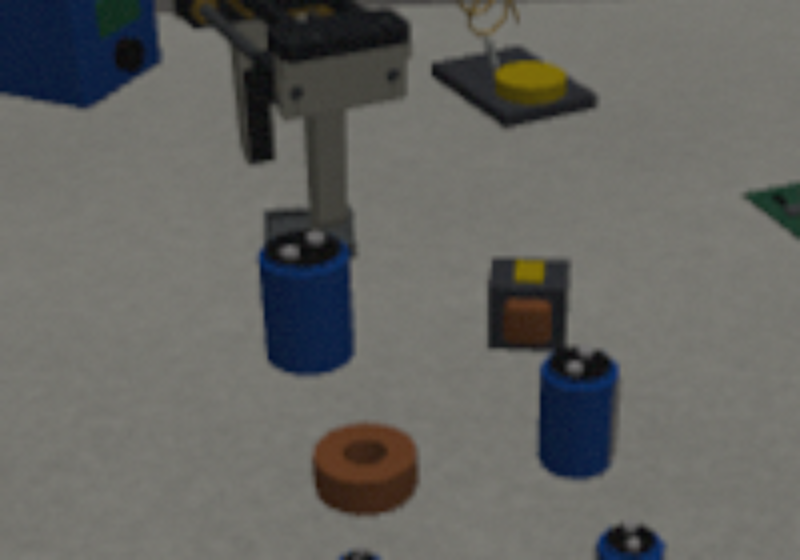

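The picture shows the fingers straddling cap_xl from above (cap top at crop (305,250)), so I'll descend and grip.

```bash

python3 -m handwheel '[[2,1,-25,0,1],[2,1,-50,0,1],[2,1,-75,0,1],[2,1,-90,0,1],[2,1,-90,0,1]]'
python3 -m handwheel '[[0,0,0,0,0],[0,0,0,0,-0.5],[0,0,0,0,-1],[0,0,0,0,-1],[0,0,0,0,-1]]' 20
python3 -m handwheel '[[0,0,0,0,-1],[0,0,0,0,-1],[0,0,0,0,-1],[0,0,0,0,-1],[0,0,0,0,-1]]'
```

```text
t: 2.65
tcp_pos: [0.4345, 0.2047, 0.0412]
eef_rot: [-3.081, -0.585, 0.009]
force: [-0.0, 0.0, -0.0]
opening: 0.0932
t: 3.07
tcp_pos: [0.4354, 0.205, 0.0425]
eef_rot: [-3.081, -0.585, 0.005]
force: [-0.2, -0.3, 0.2]
opening: 0.0647
t: 3.48
tcp_pos: [0.4359, 0.2053, 0.0432]
eef_rot: [-3.081, -0.585, 0.004]
force: [-1.8, 1.6, 5.4]
opening: 0.0548
```

```bash

python3 -m handwheel '[[0,0,15,0,-1],[0,0,40,0,-1],[0,0,70,0,-1],[0,0,95,0,-1],[0,0,105,0,-1]]' 25
python3 -m handwheel '[[0,-15,5,0,-1],[0,-45,5,0,-1],[0,-80,5,0,-1],[0,-115,5,0,-1],[0,-150,5,0,-1]]'
python3 -m handwheel '[[0,-35,0,0,-1],[1,-70,0,0,-1],[2,-105,0,0,-1],[3,-140,0,0,-1],[3,-170,0,0,-1]]'
python3 -m handwheel '[[0,-30,0,0,-1],[0,-60,0,0,-1],[0,-85,0,0,-1],[0,-98,0,0,-1],[0,-101,0,0,-1]]'
```

```text
t: 3.9
tcp_pos: [0.4375, 0.2058, 0.1517]
eef_rot: [-3.08, -0.585, -0.003]
force: [0.6, -1.0, -0.8]
opening: 0.055
t: 4.32
tcp_pos: [0.4365, 0.0546, 0.1554]
eef_rot: [-3.08, -0.587, -0.001]
force: [-0.2, -0.8, -1.1]
opening: 0.0547
t: 4.73
tcp_pos: [0.4386, -0.1174, 0.1542]
eef_rot: [-3.08, -0.586, 0.001]
force: [0.6, -0.5, -1.5]
opening: 0.0548
t: 5.15
tcp_pos: [0.4379, -0.2201, 0.153]
eef_rot: [-3.08, -0.582, 0.003]
force: [-0.3, 0.1, -2.5]
opening: 0.0549
```

Now lower toward z = 0.0465 and check before letting go.

```bash

python3 -m handwheel '[[1,2,-25,0,-1],[1,2,-55,0,-1],[1,2,-80,0,-1],[1,2,-95,0,-1],[1,2,-99,0,-1]]'
python3 -m handwheel '[[0,0,-3,0,-1],[0,0,-5,0,-1],[0,0,-5,0,-1],[0,0,-5,0,-1]]'
python3 - <<'E'
from h import *
cv2.imwrite("pics/a2.png",cv2.resize(robot.read_camera("side")[220:360,150:350],None,fx=4,fy=4)[:,:,::-1])
o=robot.observe();print(o["tcp_pos"],o["force"])
E
```

```text
t: 5.57
tcp_pos: [0.4363, -0.2153, 0.0499]
eef_rot: [-3.074, -0.582, 0.011]
force: [0.3, -0.1, -1.9]
opening: 0.0545
t: 5.9
tcp_pos: [0.4373, -0.2151, 0.0461]
eef_rot: [-3.075, -0.583, 0.008]
force: [0.9, 0.1, -1.9]
opening: 0.0549
[ 0.43720638 -0.21524961  0.04591494] [-0.34838514  0.79167856  0.14713203]
```

View pics/a2.png

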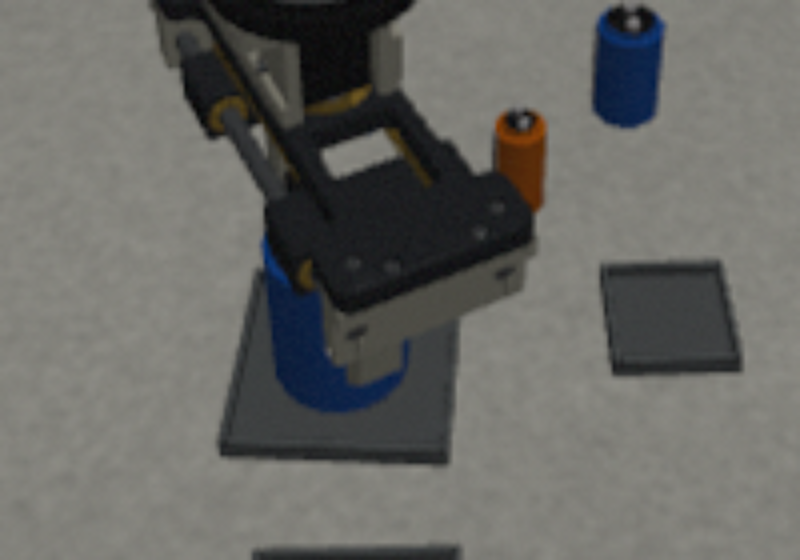

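The view shows cap_xl standing in the large tray, centred well within the walls, with its base at crop (340,400). The force is close to zero, so it's at the floor. I'll lower slightly and release.

```bash

python3 -m handwheel '[[0,0,-0.5,0,-1],[0,0,-1,0,-1],[0,0,-1,0,-1],[0,0,-1,0,-1]]'
python3 -m handwheel '[[0,0,0,0,-0.1],[0,0,0,0,0.3],[0,0,0,0,0.6],[0,0,0,0,1],[0,0,0,0,1]]'
python3 -m handwheel '[[0,0,0,0,1],[0,0,0,0,1],[0,0,0,0,1],[0,0,0,0,1]]'
```

```text
t: 6.28
tcp_pos: [0.4379, -0.2154, 0.0459]
eef_rot: [-3.076, -0.583, 0.007]
force: [-0.9, 2.4, 5.4]
opening: 0.0545
t: 6.7
tcp_pos: [0.4379, -0.2155, 0.0458]
eef_rot: [-3.076, -0.583, 0.006]
force: [0.4, 0.5, 0.1]
opening: 0.0761
t: 7.03
tcp_pos: [0.4379, -0.2155, 0.0458]
eef_rot: [-3.076, -0.583, 0.007]
force: [0.6, -0.3, 0.2]
opening: 0.0927
```

Contact was confirmed (5 N) and the gripper opened. Up and over to cap_l.

```bash

python3 -m handwheel '[[0,0,20,0,1],[0,0,50,0,1],[0,0,85,0,1],[0,0,105,0,1],[0,0,110,0,1]]'
python3 -m handwheel '[[15,30,0,0,1],[30,60,0,0,1],[45,90,0,0,1],[60,120,0,0,1],[75,150,0,0,1]]'
python3 -m handwheel '[[18,35,0,0,1],[36,70,0,0,1],[50,100,0,0,1],[65,130,-10,0,1],[70,140,-15,0,1]]'
python3 -m handwheel '[[0,0,0,0,1]]'
```

```text
t: 7.45
tcp_pos: [0.4402, -0.2169, 0.1606]
eef_rot: [-3.081, -0.584, -0.002]
force: [0.8, 0.7, -0.3]
opening: 0.0927
t: 7.87
tcp_pos: [0.5152, -0.0653, 0.1597]
eef_rot: [-3.081, -0.584, -0.0]
force: [0.4, -0.0, 0.7]
opening: 0.0931
t: 8.28
tcp_pos: [0.5857, 0.0787, 0.143]
eef_rot: [-3.079, -0.587, 0.0]
force: [0.3, -0.3, -1.1]
opening: 0.0931
t: 8.37
tcp_pos: [0.585, 0.0807, 0.1405]
eef_rot: [-3.077, -0.592, 0.005]
force: [-0.5, -0.0, -0.4]
opening: 0.0929
```

```bash

python3 -m handwheel '[[-2,-6,-20,0,1],[-2,-6,-45,0,1],[-2,-6,-75,0,1],[-2,-6,-95,0,1],[-2,-6,-100,0,1]]'
python3 -m handwheel '[[0,0,0,0,0],[0,0,0,0,-0.2],[0,0,0,0,-1],[0,0,0,0,-1],[0,0,0,0,-1]]' 20
python3 -m handwheel '[[0,0,0,0,-1],[0,0,0,0,-1],[0,0,0,0,-1],[0,0,0,0,-1],[0,0,0,0,-1]]'
```

```text
t: 8.78
tcp_pos: [0.5789, 0.0731, 0.0356]
eef_rot: [-3.077, -0.59, 0.018]
force: [-0.7, -0.4, -0.3]
opening: 0.0926
t: 9.2
tcp_pos: [0.5802, 0.073, 0.0373]
eef_rot: [-3.077, -0.59, 0.013]
force: [0.2, 0.3, 0.7]
opening: 0.0644
t: 9.62
tcp_pos: [0.5806, 0.0731, 0.0379]
eef_rot: [-3.077, -0.59, 0.012]
force: [-0.2, 0.8, 4.0]
opening: 0.0424
```

```bash

python3 -m handwheel '[[0,0,15,0,-1],[0,0,40,0,-1],[0,0,75,0,-1],[0,0,105,0,-1],[0,0,117,0,-1]]' 20
python3 -m handwheel '[[-5,-15,0,0,-1],[-15,-45,0,0,-1],[-27,-77,0,0,-1],[-38,-110,0,0,-1],[-50,-143,0,0,-1]]'
python3 -m handwheel '[[-12,-34,0,0,-1],[-24,-68,0,0,-1],[-36,-102,0,0,-1],[-48,-136,0,0,-1],[-58,-166,0,0,-1]]'
python3 -m handwheel '[[-10,-30,0,0,-1],[-20,-60,0,0,-1],[-30,-85,0,0,-1],[-35,-100,0,0,-1],[-37,-105,0,0,-1]]'
```

```text
t: 10.03
tcp_pos: [0.5826, 0.0732, 0.1595]
eef_rot: [-3.078, -0.59, 0.003]
force: [0.4, 0.3, -0.7]
opening: 0.0429
t: 10.45
tcp_pos: [0.5313, -0.0707, 0.158]
eef_rot: [-3.077, -0.592, 0.006]
force: [0.5, -0.9, -0.9]
opening: 0.0426
t: 10.87
tcp_pos: [0.4716, -0.2383, 0.1566]
eef_rot: [-3.076, -0.591, 0.008]
force: [0.1, -0.3, -1.1]
opening: 0.0426
t: 11.28
tcp_pos: [0.433, -0.3452, 0.1551]
eef_rot: [-3.076, -0.587, 0.01]
force: [0.6, 0.1, -1.9]
opening: 0.0426
```

```bash

python3 -m handwheel '[[2,2,-25,0,-1],[3,2,-55,0,-1],[3,2,-85,0,-1],[3,2,-103,0,-1],[3,2,-107,0,-1]]'
python3 -m handwheel '[[2,0,-2,0,-1],[2,0,-4,0,-1],[2,0,-4,0,-1],[2,0,-4,0,-1]]'
python3 - <<'E'
from h import *
cv2.imwrite("pics/a3.png",cv2.resize(robot.read_camera("side")[280:420,150:350],None,fx=4,fy=4)[:,:,::-1])
o=robot.observe();print(o["tcp_pos"],o["force"])
E
```

```text
t: 11.7
tcp_pos: [0.4334, -0.3396, 0.0427]
eef_rot: [-3.069, -0.586, 0.018]
force: [0.1, 0.2, -2.5]
opening: 0.0426
t: 12.03
tcp_pos: [0.4365, -0.3399, 0.0401]
eef_rot: [-3.071, -0.587, 0.016]
force: [-0.1, 0.2, -0.7]
opening: 0.0427
[ 0.43654031 -0.33990068  0.04008083] [0.3713496  1.71811363 3.16892861]
```

View pics/a3.png

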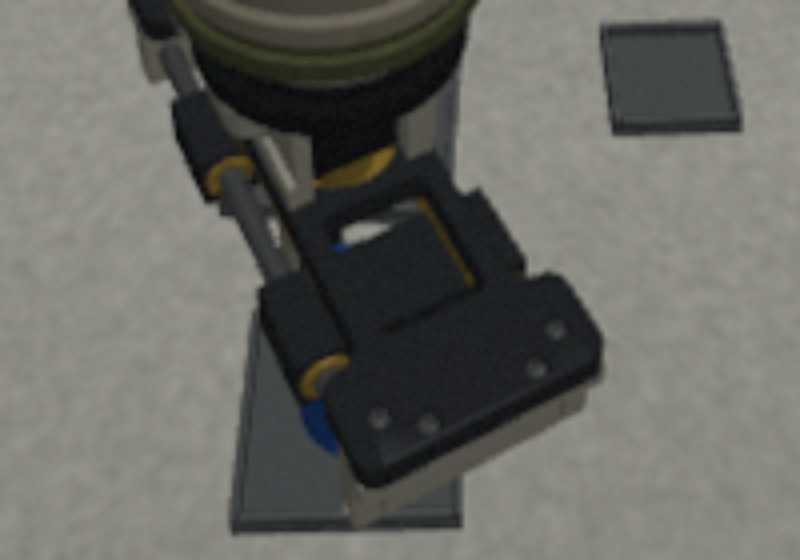

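Only the gripper is visible over tray_l here, with the cap's blue at crop (320,430) inside the tray. The force shows floor contact (3 N), so I'll release and go to cap_m.

```bash

python3 -m handwheel '[[0,0,0,0,-0.3],[0,0,0,0,0.2],[0,0,0,0,0.6],[0,0,0,0,0.8],[0,0,0,0,0.8]]'
python3 -m handwheel '[[0,0,0,0,0.8],[0,0,0,0,0.8],[0,0,0,0,0.8],[0,0,0,0,0.8]]'
python3 -m handwheel '[[0,0,20,0,0.8],[0,0,50,0,0.8],[0,0,85,0,0.8],[0,0,110,0,0.8],[0,0,115,0,0.8]]'
python3 -m handwheel '[[15,27,0,0,0.8],[30,54,0,0,0.8],[48,87,0,0,0.8],[64,115,0,0,0.8],[80,145,0,0,0.8]]'
python3 -m handwheel '[[18,32,0,0,0.8],[35,64,0,0,0.8],[50,95,0,0,0.8],[62,115,0,0,0.8],[64,119,0,0,0.8]]'
python3 -m handwheel '[[0,0,0,0,0.8],[0,0,0,0,0.8],[0,0,0,0,0.8]]'
python3 - <<'E'
from h import *
cv2.imwrite("pics/a4.png",cv2.resize(robot.read_camera("side")[180:420,150:400],None,fx=2.4,fy=2.4)[:,:,::-1])
o=robot.observe();print(o["tcp_pos"],R.from_rotvec(o["eef_rot"]).as_matrix()[:,1:].T.round(4))
E
```

```text
t: 12.5
tcp_pos: [0.4366, -0.34, 0.0402]
eef_rot: [-3.071, -0.587, 0.015]
force: [0.0, 0.2, -1.2]
opening: 0.0647
t: 12.83
tcp_pos: [0.4366, -0.34, 0.0402]
eef_rot: [-3.071, -0.587, 0.015]
force: [0.5, -0.3, -0.3]
opening: 0.0829
t: 13.25
tcp_pos: [0.4388, -0.3421, 0.1611]
eef_rot: [-3.077, -0.588, 0.008]
force: [0.4, -0.6, 1.4]
opening: 0.084
t: 13.67
tcp_pos: [0.519, -0.1957, 0.1605]
eef_rot: [-3.077, -0.588, 0.008]
force: [1.2, -0.3, 0.9]
opening: 0.0838
t: 14.08
tcp_pos: [0.5841, -0.0729, 0.1597]
eef_rot: [-3.075, -0.593, 0.008]
force: [0.1, -0.2, 0.5]
opening: 0.0837
t: 14.33
tcp_pos: [0.5834, -0.0738, 0.1591]
eef_rot: [-3.075, -0.592, 0.01]
force: [0.3, 0.1, 1.0]
opening: 0.0839
[ 0.58349875 -0.07404318  0.15932629] [[ 0.3705 -0.9288 -0.0109]
 [-0.0077  0.0086 -0.9999]]
```

View pics/a4.png

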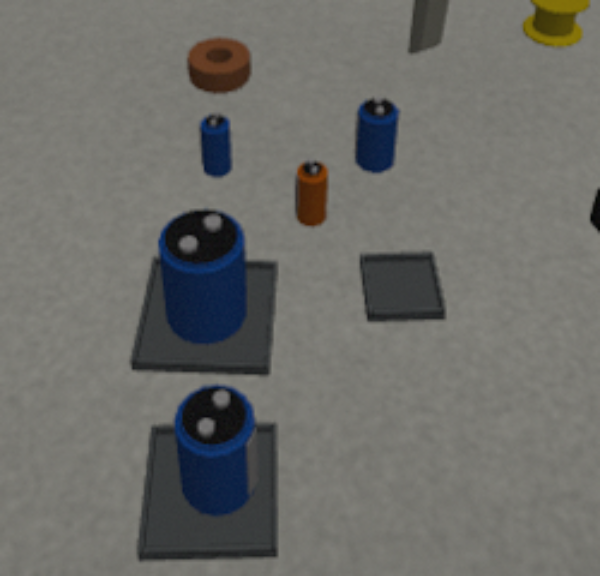

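cap_xl at (205,280) and cap_l at (215,455) stand upright in their trays, and nothing else has moved. On to cap_m.

```bash

python3 -m handwheel '[[1,1,-25,0,0.6],[1,1,-55,0,0.6],[1,1,-80,0,0.6],[1,1,-95,0,0.6],[1,1,-100,0,0.6]]'
python3 -m handwheel '[[2,0,-8,0,0.3],[2,0,-16,0,0.1],[2,0,-18,0,-0.1],[2,0,-18,0,-0.2]]'
python3 -m handwheel '[[0,0,0,0,-0.2],[0,0,0,0,-0.5],[0,0,0,0,-1],[0,0,0,0,-1],[0,0,0,0,-1]]' 15
python3 -m handwheel '[[0,0,0,0,-1],[0,0,0,0,-1],[0,0,0,0,-1],[0,0,0,0,-1],[0,0,0,0,-1]]'
```

```text
t: 14.8
tcp_pos: [0.5817, -0.0739, 0.0558]
eef_rot: [-3.074, -0.588, 0.017]
force: [-0.9, 0.1, 0.1]
opening: 0.0741
t: 15.13
tcp_pos: [0.5836, -0.0741, 0.0377]
eef_rot: [-3.074, -0.587, 0.017]
force: [-0.1, 0.3, -0.6]
opening: 0.0523
t: 15.55
tcp_pos: [0.5843, -0.0741, 0.0386]
eef_rot: [-3.075, -0.587, 0.015]
force: [-1.6, 0.5, 5.2]
opening: 0.0317
t: 15.97
tcp_pos: [0.5844, -0.0742, 0.0386]
eef_rot: [-3.075, -0.587, 0.015]
force: [1.8, 0.1, 1.0]
opening: 0.0317
```

```bash

python3 -m handwheel '[[0,0,15,0,-1],[0,0,40,0,-1],[0,0,75,0,-1],[0,0,100,0,-1],[0,0,112,0,-1]]'
python3 -m handwheel '[[-5,15,0,0,-1],[-15,45,0,0,-1],[-26,77,0,0,-1],[-37,110,0,0,-1],[-48,143,0,0,-1]]'
python3 -m handwheel '[[-11,34,0,0,-1],[-23,68,0,0,-1],[-34,102,0,0,-1],[-46,136,0,0,-1],[-58,170,0,0,-1]]'
python3 -m handwheel '[[-10,32,0,0,-1],[-22,64,0,0,-1],[-32,95,0,0,-1],[-38,113,0,0,-1],[-40,119,0,0,-1]]'
python3 -m handwheel '[[0,0,0,0,-1],[0,0,0,0,-1]]'
```

```text
t: 16.38
tcp_pos: [0.5861, -0.0746, 0.1547]
eef_rot: [-3.077, -0.588, 0.008]
force: [1.3, 0.2, 0.5]
opening: 0.0314
t: 16.8
tcp_pos: [0.5359, 0.0702, 0.1524]
eef_rot: [-3.076, -0.587, 0.013]
force: [1.0, 0.0, -0.7]
opening: 0.0317
t: 17.22
tcp_pos: [0.4753, 0.2419, 0.1503]
eef_rot: [-3.076, -0.587, 0.017]
force: [1.7, 0.9, -0.9]
opening: 0.0317
t: 17.63
tcp_pos: [0.4322, 0.3634, 0.148]
eef_rot: [-3.075, -0.592, 0.022]
force: [0.2, -0.2, -1.1]
opening: 0.0317
t: 17.8
tcp_pos: [0.4308, 0.3631, 0.1462]
eef_rot: [-3.076, -0.594, 0.026]
force: [0.4, 0.6, -1.4]
opening: 0.0316
```

```bash

python3 -m handwheel '[[7,-3,-25,0,-1],[7,-3,-52,0,-1],[7,-3,-78,0,-1],[7,-3,-92,0,-1],[7,-3,-97,0,-1]]'
python3 -m handwheel '[[2,0,-1,0,-1],[3,0,-2,0,-1],[3,0,-2,0,-1],[3,0,-2,0,-1]]'
python3 - <<'E'
from h import *
cv2.imwrite("pics/a5.png",np.hstack([cv2.resize(robot.read_camera("side")[80:220,170:270],None,fx=4,fy=4),cv2.resize(robot.read_camera("top")[180:320,60:160],None,fx=4,fy=4)])[:,:,::-1])
o=robot.observe();print(o["tcp_pos"],o["force"],R.from_rotvec(o["eef_rot"]).as_matrix()[:,2].round(4))
E
```

```text
t: 18.22
tcp_pos: [0.4359, 0.357, 0.0452]
eef_rot: [-3.079, -0.591, 0.035]
force: [-0.7, -1.4, -0.4]
opening: 0.0316
t: 18.55
tcp_pos: [0.4401, 0.3573, 0.0446]
eef_rot: [-3.079, -0.591, 0.032]
force: [-0.6, 0.4, -0.4]
opening: 0.0317
[0.4398016  0.35746416 0.04444279] [ 0.2334068   0.10975912 -1.04466378] [-0.0214  0.0025 -0.9998]
```

View pics/a5.png

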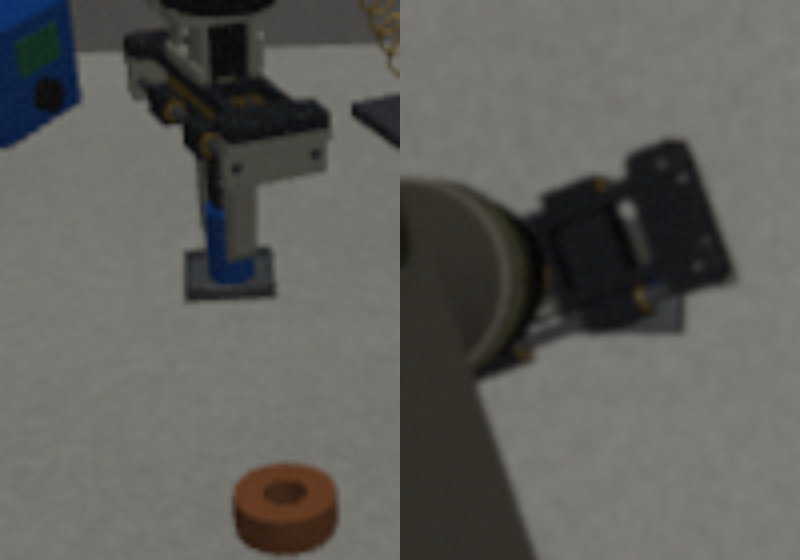

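The left half shows cap_m, base at crop (235,275), over the middle of tray_m. It's still a few mm above the floor, so I'll lower it until it touches.

```bash

python3 -m handwheel '[[0,0,-1,0,-1],[0,0,-2,0,-1],[0,0,-2.5,0,-1],[0,0,-2.5,0,-1]]'
python3 -m handwheel '[[0,0,-0.5,0,-1],[0,0,-1,0,-1],[0,0,-1,0,-1]]'
```

```text
t: 18.98
tcp_pos: [0.4397, 0.3575, 0.0419]
eef_rot: [-3.079, -0.591, 0.032]
force: [-0.6, 0.5, -0.7]
opening: 0.0314
t: 19.23
tcp_pos: [0.4398, 0.3576, 0.0416]
eef_rot: [-3.079, -0.592, 0.032]
force: [-3.3, -2.1, 5.4]
opening: 0.0318
```

```bash

python3 -m handwheel '[[0,0,0,0,-0.4],[0,0,0,0,-0.1],[0,0,0,0,0.2],[0,0,0,0,0.4],[0,0,0,0,0.4]]'
python3 -m handwheel '[[0,0,0,0,0.4],[0,0,0,0,0.4],[0,0,0,0,0.4]]'
python3 -m handwheel '[[0,0,15,0,0.4],[0,0,40,0,0.4],[0,0,75,0,0.4],[0,0,100,0,0.4],[0,0,115,0,0.4]]'
python3 -m handwheel '[[0,-25,0,0,0.4],[1,-55,0,0,0.4],[2,-90,0,0,0.4],[3,-125,0,0,0.4],[5,-160,0,0,0.4]]'
python3 -m handwheel '[[0,-35,0,0,0.4],[1,-70,0,0,0.4],[2,-105,0,0,0.4],[3,-140,0,0,0.4],[5,-170,0,0,0.4]]'
python3 -m handwheel '[[0,-30,0,0,0.4],[0,-60,0,0,0.4],[0,-80,0,0,0.4],[0,-90,0,0,0.4],[0,-92,0,0,0.4]]'
python3 -m handwheel '[[0,0,0,0,0.4],[0,0,0,0,0.4]]'
```

```text
t: 19.65
tcp_pos: [0.4398, 0.3576, 0.0415]
eef_rot: [-3.079, -0.592, 0.032]
force: [-0.1, 0.0, 1.1]
opening: 0.0539
t: 19.9
tcp_pos: [0.4397, 0.3576, 0.0414]
eef_rot: [-3.079, -0.592, 0.032]
force: [-0.8, -0.5, 0.4]
opening: 0.0649
t: 20.32
tcp_pos: [0.441, 0.3585, 0.1603]
eef_rot: [-3.077, -0.591, 0.026]
force: [-1.0, 0.7, 0.2]
opening: 0.065
t: 20.73
tcp_pos: [0.4457, 0.1972, 0.1604]
eef_rot: [-3.077, -0.593, 0.025]
force: [1.3, 0.5, 0.0]
opening: 0.065
t: 21.15
tcp_pos: [0.4504, 0.0252, 0.1606]
eef_rot: [-3.077, -0.592, 0.025]
force: [0.2, -0.0, 0.2]
opening: 0.0648
t: 21.57
tcp_pos: [0.4503, -0.0683, 0.1607]
eef_rot: [-3.078, -0.589, 0.024]
force: [-0.5, 0.7, 0.3]
opening: 0.065
t: 21.73
tcp_pos: [0.4503, -0.0675, 0.1606]
eef_rot: [-3.078, -0.589, 0.025]
force: [-0.1, -0.0, -0.4]
opening: 0.0649
```

```bash

python3 -m handwheel '[[4,1,-25,0,0.3],[4,1,-55,0,0.3],[4,1,-80,0,0.2],[4,1,-97,0,0.1],[4,1,-102,0,0]]'
python3 -m handwheel '[[1,0,-8,0,0],[1,0,-16,0,-0.1],[1,0,-19,0,-0.2],[1,0,-19,0,-0.3]]'
```

```text
t: 22.15
tcp_pos: [0.452, -0.0644, 0.0553]
eef_rot: [-3.075, -0.591, 0.032]
force: [-1.5, 0.9, -0.6]
opening: 0.0491
t: 22.48
tcp_pos: [0.4529, -0.0642, 0.0361]
eef_rot: [-3.074, -0.592, 0.032]
force: [-0.3, 0.2, 0.3]
opening: 0.0349
```

```bash
python3 - <<'E'
from h import *
cv2.imwrite("pics/a6.png",cv2.resize(robot.read_camera("side")[100:300,180:340],None,fx=3,fy=3)[:,:,::-1])
o=robot.observe();print(o["tcp_pos"],o["force"],o["opening"])
E
```

```text
[ 0.4533142  -0.06437701  0.03663881] [0.04329065 0.70756441 0.33256648] 0.033765605063799775
```

View pics/a6.png

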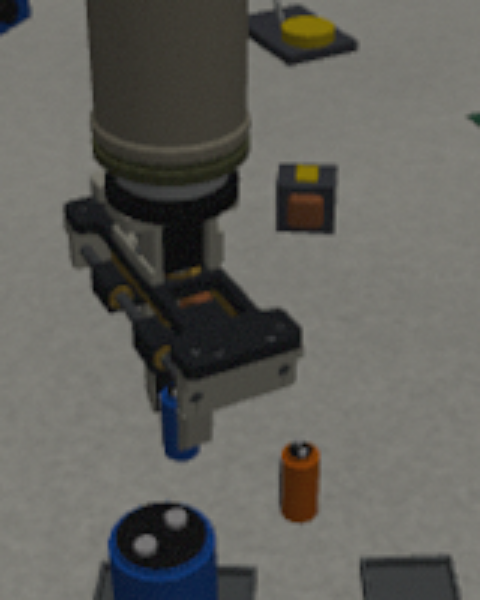

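The near finger at (195,415) sits in front of cap_s at (180,425), between the fingers, and the orange cap is clear. I'll shift by 2 mm and close gently.

```bash

python3 -m handwheel '[[0,-2,0,0,-0.3],[0,-2,0,0,-0.4],[0,-2,0,0,-0.5],[0,-2,0,0,-1],[0,-2,0,0,-1]]' 10
python3 -m handwheel '[[0,0,0,0,-1],[0,0,0,0,-1],[0,0,0,0,-1],[0,0,0,0,-1],[0,0,0,0,-1]]' 12
```

```text
t: 22.95
tcp_pos: [0.4538, -0.0667, 0.0372]
eef_rot: [-3.075, -0.592, 0.03]
force: [0.1, -1.1, 2.3]
opening: 0.0228
t: 23.37
tcp_pos: [0.4539, -0.0667, 0.0373]
eef_rot: [-3.075, -0.592, 0.03]
force: [-0.0, 0.3, 1.4]
opening: 0.023
```

```bash

python3 -m handwheel '[[0,0,15,0,-1],[0,0,40,0,-1],[0,0,75,0,-1],[0,0,105,0,-1],[0,0,117,0,-1]]'
python3 -m handwheel '[[10,-12,0,0,-1],[30,-35,0,0,-1],[50,-60,0,0,-1],[72,-85,0,0,-1],[92,-108,0,0,-1]]'
python3 -m handwheel '[[14,-17,0,0,-1],[24,-29,0,0,-1],[30,-36,0,0,-1],[30,-36,0,0,-1],[30,-36,0,0,-1]]'
```

```text
t: 23.78
tcp_pos: [0.4558, -0.0671, 0.1586]
eef_rot: [-3.078, -0.592, 0.022]
force: [0.3, 0.3, 0.4]
opening: 0.023
t: 24.2
tcp_pos: [0.5484, -0.1763, 0.1575]
eef_rot: [-3.077, -0.592, 0.023]
force: [0.1, 0.4, -1.2]
opening: 0.0231
t: 24.62
tcp_pos: [0.5778, -0.2118, 0.1565]
eef_rot: [-3.076, -0.592, 0.025]
force: [-0.1, 0.0, 0.4]
opening: 0.0225
```

```bash

python3 -m handwheel '[[0,1,-25,0,-1],[0,1,-55,0,-1],[0,1,-85,0,-1],[0,1,-106,0,-1],[0,1,-111,0,-1]]'
python3 -m handwheel '[[1,0,-1,0,-1],[2,0,-2,0,-1],[2,0,-2,0,-1],[2,0,-2,0,-1]]'
python3 - <<'E'
from h import *
cv2.imwrite("pics/a7.png",cv2.resize(robot.read_camera("side")[200:340,230:370],None,fx=4,fy=4)[:,:,::-1])
o=robot.observe();print(o["tcp_pos"],o["force"],o["opening"])
E
```

```text
t: 25.03
tcp_pos: [0.5741, -0.2082, 0.0407]
eef_rot: [-3.071, -0.592, 0.035]
force: [-0.2, 0.9, -1.8]
opening: 0.023
t: 25.37
tcp_pos: [0.5769, -0.208, 0.0402]
eef_rot: [-3.072, -0.593, 0.032]
force: [0.2, 0.1, 0.3]
opening: 0.0224
[ 0.57684918 -0.2081098   0.04008324] [0.81265172 1.15401693 2.74456774] 0.0226498905663673
```

View pics/a7.png

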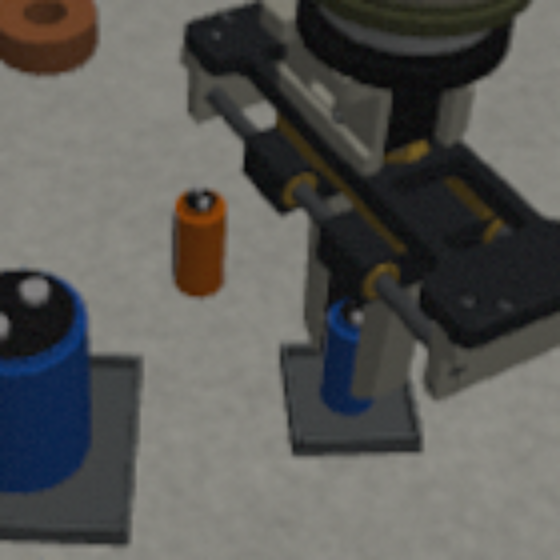

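cap_s, base at crop (345,405), is centred in tray_s and touching (2.7 N). I'll release a little, lift and move clear.

```bash

python3 -m handwheel '[[0,0,0,0,-0.6],[0,0,0,0,-0.3],[0,0,0,0,-0.1],[0,0,0,0,0],[0,0,0,0,0]]'
python3 -m handwheel '[[0,0,0,0,0],[0,0,0,0,0],[0,0,0,0,0]]'
python3 -m handwheel '[[0,0,15,0,0],[0,0,40,0,0],[0,0,75,0,0],[0,0,115,0,0],[0,0,150,0,0]]'
python3 -m handwheel '[[-20,-30,10,0,0],[-45,-60,20,0,0],[-70,-90,30,0,0],[-90,-120,40,0,0],[-110,-150,40,0,0]]'
python3 -m handwheel '[[-20,-30,0,0,0],[-45,-60,0,0,0],[-70,-90,0,0,0],[-80,-100,0,0,0],[-80,-100,0,0,0]]'
python3 -m handwheel '[[-20,-20,0,0,0],[-50,-35,0,0,0],[-80,-50,0,0,0],[-90,-55,0,0,0],[-90,-55,0,0,0]]'
python3 - <<'E'
from h import *
t=robot.read_camera("top");s=robot.read_camera("side")
cv2.imwrite("pics/f1.png",cv2.resize(t[150:290,90:470],None,fx=2.1,fy=2.1)[:,:,::-1])
cv2.imwrite("pics/f2.png",cv2.resize(s[120:420,150:400],None,fx=2,fy=2)[:,:,::-1])
E
```

```text
t: 25.83
tcp_pos: [0.5767, -0.2081, 0.04]
eef_rot: [-3.072, -0.593, 0.032]
force: [-0.2, 0.1, -0.2]
opening: 0.0439
t: 26.08
tcp_pos: [0.5767, -0.2081, 0.0399]
eef_rot: [-3.072, -0.593, 0.032]
force: [0.5, 0.7, 0.1]
opening: 0.0466
t: 26.5
tcp_pos: [0.5765, -0.208, 0.1919]
eef_rot: [-3.072, -0.593, 0.032]
force: [1.0, -0.5, 1.1]
opening: 0.0462
t: 26.92
tcp_pos: [0.4661, -0.3599, 0.2348]
eef_rot: [-3.075, -0.594, 0.029]
force: [-0.1, -0.5, -0.0]
opening: 0.0466
t: 27.33
tcp_pos: [0.3834, -0.4623, 0.2347]
eef_rot: [-3.077, -0.587, 0.03]
force: [-0.1, 0.9, 0.1]
opening: 0.0466
t: 27.75
tcp_pos: [0.292, -0.5178, 0.2346]
eef_rot: [-3.077, -0.583, 0.03]
force: [0.0, 0.4, 0.3]
opening: 0.0463
```

View pics/f1.png

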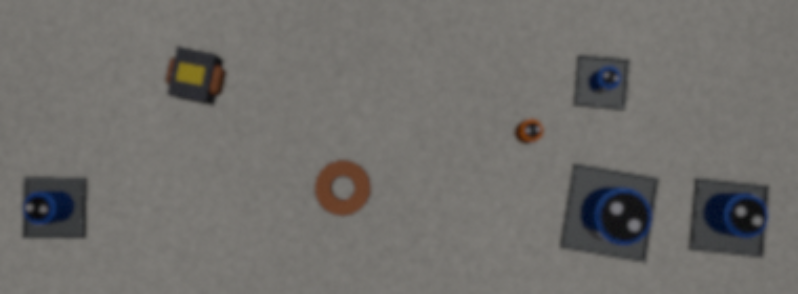

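View pics/f2.png

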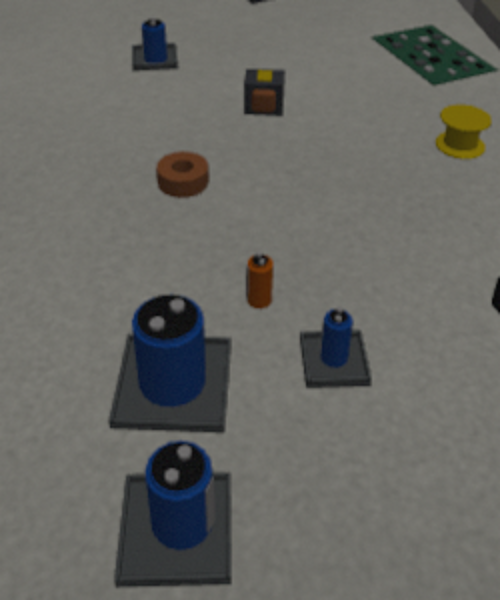

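Both views show all four caps upright in their matching trays. The transformer, choke and orange cap are where they were, so I'm handing in.

```bash
python3 -c "
from rig import robot
print(robot.finish_job(), robot.observe()['t'])"
```

```text
the job is handed in; nothing more can be done
the job is handed in; nothing more can be done
```

I put the four blue capacitors in their matching trays, largest to smallest (xl, l, m, s), and handed the job in at about 28 s of the 86 s allowed.

- **Placing:** I lowered each capacitor until the wrist showed light contact with the tray floor (about 3–5 N), then opened the fingers. The tool was tilted by about 1° from cap_l onward, which I didn't correct. All four stood up straight once released.
- **Last checks:** In the final top and side pictures all four stand upright inside their trays. By eye, the transformer, the choke and the orange look-alike are where they started. The arm was parked well clear.
- **Disagreements:** The top and side views agreed within 1 px on the capacitors. For three of the trays they differed by 3–5 mm; the side view didn't pick out tray_m, so its position is from the top view only. In the final pictures the capacitors sit slightly off centre but clear of the walls. No check failed.

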